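# Start a lens on the spin cleaner

### The job

Set the black lens ring down, flat and without dropping it, in the middle of the turntable of the spin cleaner, then push the orange splash guard up until it is fully shut. Only once the guard is shut, twist the start knob clockwise all the way to its stop for a moment and let it spring back home, and leave the other things on the bench undisturbed.

Things in the scene. Friction and masses are not known exactly. Their poses are not given: they have to be found in the camera images.
- cleaner: White lens spin cleaner, fixed, 190 (x) x 280 (y) x 90 mm high; origin at the centre of its underside, front along its -x. Its +y part: an open-topped wash well, floor 41 mm up, 150 mm wide, walls to 90 mm at its left and back, the guard at its front. Its -y part: the control block, flat top 90 mm up, with the start knob (to 131 mm), the only thing above 90 mm.
- turntable (a point): Centre of the top face of the turntable: a flat fixed aluminium disc, 56 mm across, with a blue rubber pad, in the middle of the well; its top is 50 mm over the bench. Axes as the cleaner's.
- lens_center (a point): Centre, half-way up, of the loose lens ring: a black knurled ring with a dark violet lens, lying flat, 32 mm outside diameter, 10 mm high, 45 g. Own z is its axis.
- guard_hinge (a point): Middle of the hinge line at the bottom edge of the splash guard, at the front of the well, 44 mm over the bench; the hinge runs along the cleaner's y, the plinth's front face lies 8 mm in front of it. Axes as the cleaner's.
- guard_lip (a point): Middle of the top edge of the splash guard: an orange panel 138 mm wide and 5 mm thick, with a round black strip of 9 mm diameter along its top edge; this point is the centre of the strip, 46.5 mm from the hinge. It turns with the guard.
- guard (a joint): Opening of the guard in rad: 0 shut (upright, at its stop), 1.3 fully down, leaning out to the cleaner's front. The hinge is stiff (0.05 N m): the guard stays where it is left. The space beneath the lowered guard is free: a fingertip in front of and just below the lip can carry it up round the hinge.
- knob_grip (a point): Point on the knob's vertical axis at grip height, 117 mm over the bench: in a black grip bar 44 mm long, 12 mm thick, from 99 to 131 mm over the bench, on a round foot of 42 mm diameter (91 to 101 mm). The bar lies along this point's own x (along the cleaner's x at home) and turns with the knob.
- start_knob (a joint): Turn of the start knob in rad: 0 at home, grows as it is twisted clockwise seen from above, 1.2 at its hard stop (red mark). A spring always drives it back home (0.06 N m at home, 0.20 N m at the stop).
- sample_box: Bystander: round sample holder with clear lid and dark base, 57 x 53 x 12 mm, loose; origin at the middle of its underside.
- filter_box: Bystander: square filter box, clear lid and black base, 34 x 34 x 14 mm, loose; origin at the middle of its underside.
- tweezers: Bystander: tweezers, 14 x 128 x 9 mm, lying flat, loose; origin at the middle of their underside.
- lens_tissue: Bystander: blue and white tissue booklet, 62 x 100 x 9 mm, lying flat, loose; origin at the middle of its underside.

How it is judged:
By the outcome, as a careful person would: the job done as asked, in the order asked, and still so for the second after the job is handed in, with the robot touching nothing.
It also fails if it takes over 72 s, if anything falls off the work surface, if the arm or the gripper's body presses on something with over 40 N, if the wrist force passes 120 N, or if a joint passes its speed limit or range.

### The arm

A 7-joint arm with a two-finger parallel gripper is mounted at the origin on a cart in front of the work surface, level with it; the furniture and walls round the work are solid. World frame = base frame: x ahead of the robot, y to its left, z up, the work surface at z = 0. Lengths are in m, angles in rad, forces in N, time in s.
With the tool pointing down it reaches from about 0.4 to 0.875 m from the base axis. Payload 6.5 kg.
Tool frame: the origin (TCP) lies at the very end of the fingers, on their centre line; the grasp point (between the pads) lies 19 mm behind it (bot.tcp_to_grasp is the distance from the TCP to the grasp point, in m); z points along the fingers, y is the line along which they close (so a half turn about z gives the same grasp; the last joint's range is limited). The gripper opens to 85 mm and grips with 20 to 120 N. Pads are 22 mm wide; open, the fingers measure 114 mm over their backs; the gripper's body (76 mm by 85 mm) begins 54 mm behind the grasp point. The pads swing forward as they close: fully open they stand 13 mm farther back than shut.
Start: joints at [-1.415, 0.536, -0.004, 1.538, 0.003, 1.067, -0.071], TCP at [0.143, 0.634, 0.231] pointing down, gripper open.
Joint ranges: [-2.7, 2.7], [-0.37, 2.16], [-1.27, 1.26], [0.24, 2.4], [-1.31, 4.45], [0.19, 1.91], [-2.76, 2.76]. Speed limits (rad/s): [2.39, 2.39, 3.14, 3.14, 3.14, 3.14, 3.14].

### API

Orientations are given as [roll, pitch, yaw] about the fixed x, y, z axes, in that order (R = Rz(yaw) Ry(pitch) Rx(roll)).
In Python, from rig import bot gives the robot as it stands. The module is installed in compiled form; this text tells all that it offers.
- The arm moves only by the tool play_rows, never from a script. Its argument "steps" is a list that holds one entry, the list of rows, each a list of 7 numbers: the closure, from -1 (fully open) to 1 (shut), then the shift along the world's x, y, z in m, then the turn, a rotation vector about the world's x, y, z in rad. A call has exactly 8 rows; each row is the pose to reach, as a shift and turn from the pose commanded when the call began; what a row does not reach only later rows make up. A row lasts 1/8 s, in which the tool goes at most 62.5 mm and 10.7 degrees, less where a joint would pass 70% of its speed; a pose out of reach is approached as far as the arm can. A call with a gripper value outside its range is refused whole. The fingers move at their own pace and stop on an object; "grip_force" is the grip in N (left out, the last holds). Time passes only in rows, so rows that repeat a pose let the fingers close, or fill a call up. It gives the time, the measured TCP pose, the force, the opening and the grip force at its end, in the units of the state.
- bot.get_state(): the state, without advancing time (a new reading comes with each control period).
- bot.get_image(name): name is "scene" or "top" or "wrist"; returns the picture (480x640x3 uint8, red, green, blue); there is no depth.
- bot.get_calibration(name): a dict with "mtx" (3x3 intrinsics, pixels), "R" (3x3) and "t" (3): a world point X has camera coordinates R X + t. Camera axes: x right, y down, z forward; pixel columns grow to the right and rows downward; lengths in m; the calibration is good to about 2 mm. A picture is of the moment at which its call begins: read the wrist's pose just before it. get_calibration takes no time and is no camera call; for the wrist camera it gives the pose at the moment of the call.
- bot.close_job(): hands the job in; it is judged then, once.
Trained networks look in the newest picture that a camera, given by its name, has taken for a name from the list of things; names that differ only in an ending like _2 or _b are one class to them, and where a whole thing is asked for, a point or a joint stands for the part that bears it (a point fixed in the world has none). Each returns a list of dicts, best first, with "score" (0 to 1); they miss things now and then, are a little off and sometimes report something else, mostly with a low value. They report only what shows in the picture. A call takes as long as a camera call.
- bot.boxes_of(camera, label): "location" ([column, row] in pixels, amid what is visible of it).
- bot.spot_point(camera, label): "location" ([column, row] in pixels: a listed point, or the origin of a listed thing).
The state is a dict: "time_s": time; "q": joint angles; "qd": joint speeds; "joint_torque": joint torques, N m; "tool_pos": TCP position; "tcp_rot": TCP orientation; "wrist_force": force on the tool from outside, world axes, zero at the start; "wrist_torque": the same for the moment, N m; "gripper_width": finger opening in m; "finger_force": force on a finger pad.
Only numpy, scipy, OpenCV 4.12 (cv2) and the standard library are available. Lean on these libraries where they do the work, as an engineer would, in place of code of your own. Each camera call takes 0.05 s, during which the arm holds its last target. There are 200 camera calls.

## Working session

There is one attempt and no reset: what is moved stays moved. The work goes in short steps, Python scripts to look and compute and a tool call to move; the robot and the scene stay as the last step left them, time stands still between calls to the robot, and variables do not carry over. Pictures are saved under pics/ and viewed, at most 12 in all, crops included, and the job is handed in when it is done.

Besides the shell and the picture viewer there is one more tool, called after "Emit:" as a command line: name --argument value ..., lists and objects as JSON in quotes. play_rows: Moves the arm, as the interface text tells. Its arguments: {"type":"object","properties":{"steps":{"type":"array"},"grip_force":{"type":"number"}},"required":["steps"]}

```bash
mkdir -p pics; cat > h.py <<'E'
import numpy as np,cv2
from rig import bot
def ray(cam,px):
    c=bot.get_calibration(cam);R=np.array(c['R']);t=np.array(c['t']).ravel()
    o=-R.T@t; d=R.T@np.linalg.inv(np.array(c['mtx']))@[px[0],px[1],1]
    return o,d
def atz(cam,px,z):
    o,d=ray(cam,px); return o+d*(z-o[2])/d[2]
def proj(cam,X):
    c=bot.get_calibration(cam);p=np.array(c['mtx'])@(np.array(c['R'])@X+np.array(c['t']).ravel());return p[:2]/p[2]
def save(cam,n):
    im=bot.get_image(cam);cv2.imwrite(f'pics/{n}.png',cv2.cvtColor(np.asarray(im),cv2.COLOR_RGB2BGR))
E
python3 - <<'E'
from h import *
save('scene','s0');save('top','t0')
Z=dict(cleaner=0,turntable=.05,lens_center=.005,guard_hinge=.044,guard_lip=.05,knob_grip=.117,sample_box=0,filter_box=0,tweezers=0,lens_tissue=0)
for cam in('scene','top'):
  for n,z in Z.items():
    r=bot.spot_point(cam,n)[:2]
    print(cam,n,[(round(a['score'],2),np.round(a['location']),np.round(atz(cam,a['location'],z),3)) for a in r])
s=bot.get_state();print(s['time_s'],s['tool_pos'],s['tcp_rot'],s['gripper_width'])
E
```

```text
scene cleaner [(0.66, array([350., 229.]), array([0.65 , 0.074, 0.   ])), (0.66, array([407., 322.]), array([ 0.605, -0.264,  0.   ]))]
scene turntable [(0.65, array([338., 206.]), array([0.642, 0.13 , 0.05 ]))]
scene lens_center [(0.56, array([408., 322.]), array([ 0.605, -0.267,  0.005]))]
scene guard_hinge [(0.73, array([315., 223.]), array([0.554, 0.114, 0.044])), (0.71, array([232., 191.]), array([0.402, 0.353, 0.044]))]
scene guard_lip [(0.85, array([306., 223.]), array([0.531, 0.124, 0.05 ])), (0.25, array([408., 324.]), array([ 0.582, -0.291,  0.05 ]))]
scene knob_grip [(0.67, array([316., 222.]), array([0.527, 0.061, 0.117])), (0.62, array([364., 227.]), array([ 0.63 , -0.019,  0.117]))]
scene sample_box [(0.83, array([394., 386.]), array([ 0.474, -0.387,  0.   ])), (0.61, array([274., 168.]), array([0.579, 0.42 , 0.   ]))]
scene filter_box [(0.58, array([360., 345.]), array([ 0.466, -0.256,  0.   ])), (0.56, array([274., 170.]), array([0.572, 0.408, 0.   ]))]
scene tweezers [(0.55, array([275., 169.]), array([0.579, 0.414, 0.   ]))]
scene lens_tissue [(0.61, array([232., 19
[... 258 characters left out ...]
]
top guard_hinge [(0.96, array([279., 244.]), array([0.554, 0.112, 0.044])), (0.4, array([301., 213.]), array([0.635, 0.058, 0.044]))]
top guard_lip [(0.64, array([285., 257.]), array([0.522, 0.097, 0.05 ]))]
top knob_grip [(0.62, array([331., 205.]), array([ 0.632, -0.017,  0.117]))]
top sample_box [(0.64, array([477., 280.]), array([ 0.464, -0.385,  0.   ]))]
top filter_box [(0.55, array([430., 284.]), array([ 0.455, -0.265,  0.   ]))]
top tweezers [(0.52, array([161., 239.]), array([0.584, 0.421, 0.   ]))]
top lens_tissue [(0.95, array([165., 305.]), array([0.412, 0.401, 0.   ]))]
1.1 [0.14297661 0.6340451  0.23126602] [-3.14150846e+00  4.12415675e-05  2.91986149e+00] 0.08543402062181607
```

View pics/s0.png

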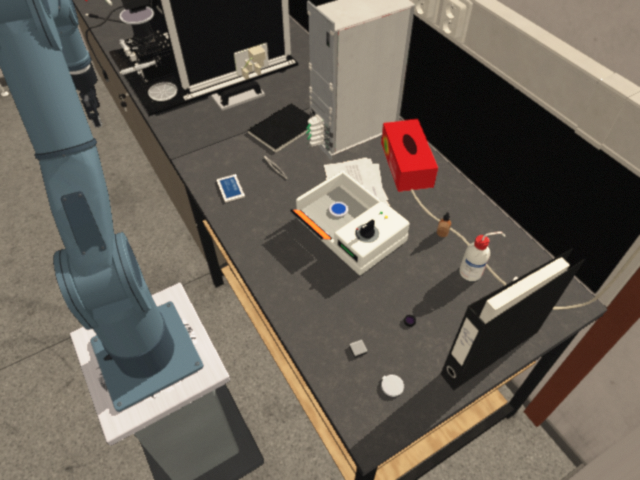

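View pics/t0.png

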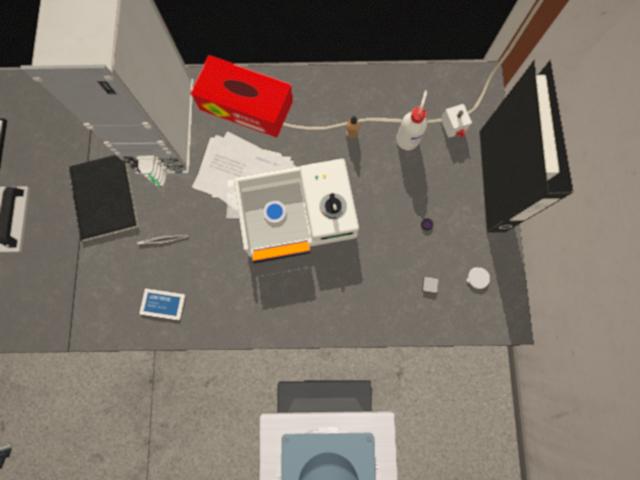

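The top view shows the lens at about (428,224), the turntable at (273,211), the orange guard at (281,250) and the knob at (332,205). The two cameras agree on these positions. The cleaner is yawed about +0.19 rad.

Emit:
play_rows --steps '[[[-1, 0.055, -0.03, 0.02, 0, 0, -0.09], [-1, 0.11, -0.06, 0.02, 0, 0, -0.18], [-1, 0.165, -0.09, 0.02, 0, 0, -0.27], [-1, 0.22, -0.12, 0.02, 0, 0, -0.36], [-1, 0.275, -0.15, 0.02, 0, 0, -0.47], [-1, 0.331, -0.182, 0.02, 0, 0, -0.588], [-1, 0.331, -0.182, 0.02, 0, 0, -0.588], [-1, 0.331, -0.182, 0.02, 0, 0, -0.588]]]'

```text
time_s: 2.1
tool_pos: [0.4739, 0.452, 0.2512]
tcp_rot: [-3.141, -0.0, 2.332]
wrist_force: [-0.0, 0.0, -0.2]
gripper_width: 0.0856
finger_force: 0.0
```

Emit:
play_rows --steps '[[[-1, 0.028, -0.056, 0, 0, 0, -0.1], [-1, 0.056, -0.113, 0, 0, 0, -0.2], [-1, 0.085, -0.17, 0, 0, 0, -0.3], [-1, 0.114, -0.226, 0, 0, 0, -0.4], [-1, 0.142, -0.282, 0, 0, 0, -0.5], [-1, 0.171, -0.339, 0, 0, 0, -0.588], [-1, 0.171, -0.339, 0, 0, 0, -0.588], [-1, 0.171, -0.339, 0, 0, 0, -0.588]]]'

```text
time_s: 3.1
tool_pos: [0.6443, 0.1153, 0.251]
tcp_rot: [-3.141, -0.002, 1.747]
wrist_force: [-0.3, 1.0, -0.8]
gripper_width: 0.0853
finger_force: 0.0
```

```bash
python3 - <<'E'
from h import *
save('wrist','w1')
Z=dict(cleaner=0,turntable=.05,guard_hinge=.044,guard_lip=.07,knob_grip=.117)
for n,z in Z.items():
    r=bot.spot_point('wrist',n)[:2]
    print(n,[(round(a['score'],2),np.round(a['location']),np.round(atz('wrist',a['location'],z),4)) for a in r])
s=bot.get_state();print(s['time_s'],s['tool_pos'],s['tcp_rot'],ray('wrist',[320,240]))
E
```

```text
cleaner [(0.97, array([328., 243.]), array([0.6526, 0.0676, 0.    ]))]
turntable [(0.91, array([322., 195.]), array([0.6383, 0.1228, 0.05  ]))]
guard_hinge [(0.7, array([220., 194.]), array([0.5535, 0.1064, 0.044 ]))]
guard_lip [(0.76, array([168., 199.]), array([0.5197, 0.1013, 0.07  ]))]
knob_grip [(0.67, array([292., 396.]), array([ 0.6412, -0.0254,  0.117 ]))]
3.4 [0.64452498 0.11479333 0.25128973] [-3.14147078e+00 -6.18603468e-04  1.74633937e+00] (array([0.63285162, 0.18504501, 0.39514681]), array([ 0.02945571, -0.28511649, -0.95825325]))
```

View pics/w1.png

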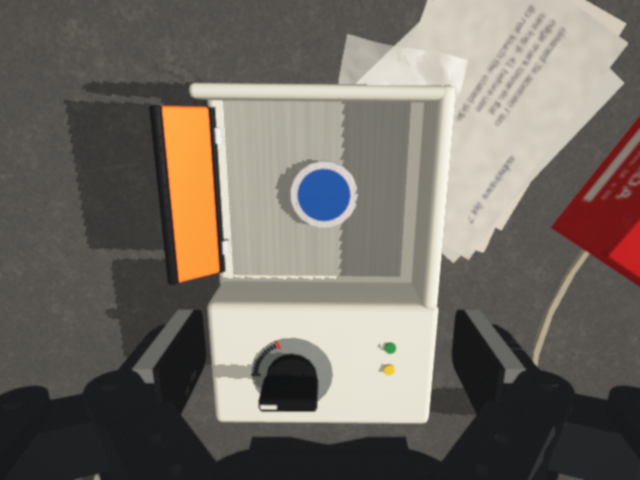

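The wrist view shows the turntable pad at (323,195), the lowered guard's lip strip at about (164,195) and the knob at (290,385). The cleaner yaw comes out near 0.175. Next I go to the lens.

Emit:
play_rows --steps '[[[-1, -0.004, -0.06, 0, 0, 0, -0.1], [-1, -0.009, -0.12, 0, 0, 0, -0.2], [-1, -0.014, -0.18, 0, 0, 0, -0.3], [-1, -0.02, -0.24, -0.02, 0, 0, -0.4], [-1, -0.025, -0.3, -0.05, 0, 0, -0.5], [-1, -0.03, -0.345, -0.08, 0, 0, -0.588], [-1, -0.032, -0.383, -0.1, 0, 0, -0.588], [-1, -0.032, -0.383, -0.1, 0, 0, -0.588]]]'

```text
time_s: 4.4
tool_pos: [0.6105, -0.2734, 0.1496]
tcp_rot: [-3.139, 0.003, 1.151]
wrist_force: [0.1, 0.1, 1.4]
gripper_width: 0.0857
finger_force: 0.0
```

```bash
python3 - <<'E'
from h import *
save('wrist','w2')
r=bot.spot_point('wrist','lens_center')[:3]
print([(round(a['score'],2),np.round(a['location']),np.round(atz('wrist',a['location'],.005),4)) for a in r])
s=bot.get_state();print(s['time_s'],s['tool_pos'],s['tcp_rot'])
E
```

```text
[(0.61, array([330., 214.]), array([ 0.6167, -0.2657,  0.005 ]))]
4.5 [ 0.61330471 -0.26918593  0.15122424] [-3.14134171e+00 -6.98796700e-04  1.15618352e+00]
```

View pics/w2.png

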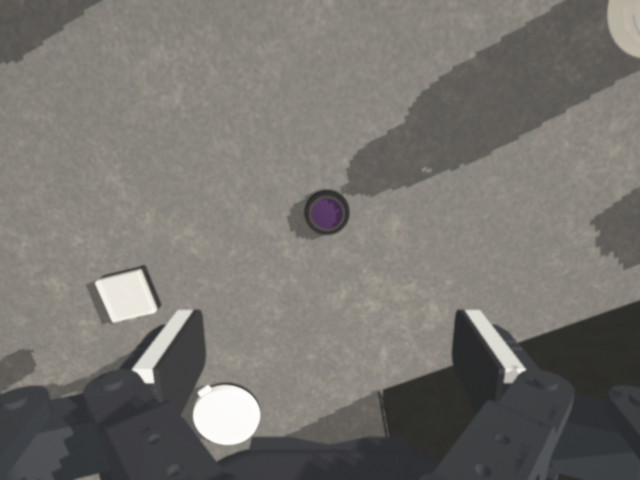

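```bash
python3 - <<'E'
from h import *
s=bot.get_state();bot.get_image('wrist')
r=bot.spot_point('wrist','lens_center')[:3]
print([(round(a['score'],2),np.round(a['location']),np.round(atz('wrist',a['location'],.005),4)) for a in r])
print(s['time_s'],s['tool_pos'],s['tcp_rot'])
E
```

```text
[(0.91, array([324., 219.]), array([ 0.6129, -0.2665,  0.005 ]))]
4.5 [ 0.61330471 -0.26918593  0.15122424] [-3.14134171e+00 -6.98796700e-04  1.15618352e+00]
```

Emit:
play_rows --steps '[[[-1, 0, 0.003, -0.05, 0, 0, 0], [-1, 0, 0.003, -0.1, 0, 0, 0], [-1, 0, 0.003, -0.13, 0, 0, 0], [-1, 0, 0.003, -0.15, 0, 0, 0], [-1, 0, 0.003, -0.15, 0, 0, 0], [-0.3, 0, 0.003, -0.15, 0, 0, 0], [0.0, 0, 0.003, -0.15, 0, 0, 0], [0.2, 0, 0.003, -0.15, 0, 0, 0]]]' --grip_force 30

```text
time_s: 5.6
tool_pos: [0.6136, -0.2671, 0.0022]
tcp_rot: [3.14, -0.0, 1.156]
wrist_force: [-0.1, -0.2, 0.0]
gripper_width: 0.0342
finger_force: 0.0
```

Emit:
play_rows --steps '[[[1, 0, 0, 0, 0, 0, 0], [1, 0, 0, 0, 0, 0, 0], [1, 0, 0, 0, 0, 0, 0], [1, 0, 0, 0, 0, 0, 0], [1, 0, 0, 0, 0, 0, 0], [1, 0, 0, 0.005, 0, 0, 0], [1, 0, 0, 0.02, 0, 0, 0], [1, 0, 0, 0.04, 0, 0, 0]]]'

```text
time_s: 6.6
tool_pos: [0.6128, -0.267, 0.0423]
tcp_rot: [-3.141, 0.0, 1.156]
wrist_force: [-0.1, -0.0, -0.3]
gripper_width: 0.0285
finger_force: 29.6
```

```bash
python3 - <<'E'
from h import *
bot.get_image('scene');save('wrist','w3')
s=bot.get_state()
print(s['time_s'],s['tool_pos'],s['tcp_rot'],s['gripper_width'],s['finger_force'],proj('wrist',s['tool_pos']))
r=bot.spot_point('wrist','lens_center')[:3]
print([(round(a['score'],2),np.round(a['location']),np.round(atz('wrist',a['location'],s['tool_pos'][2]+.004),4)) for a in r])
E
```

```text
6.7 [ 0.61497054 -0.26812771  0.04470159] [3.13638078e+00 8.51321570e-05 1.15576435e+00] 0.028820262890708794 29.64361310005188 [325.75935448 313.38354856]
[(0.9, array([330., 320.]), array([ 0.6156, -0.2681,  0.0487]))]
```

View pics/w3.png

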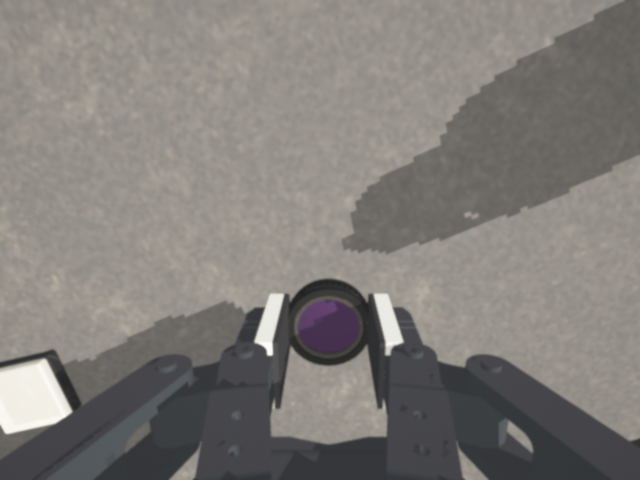

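The lens is gripped and centred in the fingers at (329,322), and it is level.

Emit:
play_rows --steps '[[[1, 0, 0.01, 0.055, 0, 0, 0], [1, 0.003, 0.04, 0.105, 0, 0, 0.08], [1, 0.008, 0.09, 0.135, 0, 0, 0.17], [1, 0.012, 0.15, 0.14, 0, 0, 0.26], [1, 0.016, 0.21, 0.14, 0, 0, 0.35], [1, 0.02, 0.27, 0.14, 0, 0, 0.44], [1, 0.023, 0.33, 0.14, 0, 0, 0.53], [1, 0.026, 0.391, 0.14, 0, 0, 0.588]]]'

```text
time_s: 7.75
tool_pos: [0.6386, 0.1259, 0.1811]
tcp_rot: [-3.141, 0.0, 1.746]
wrist_force: [0.5, 0.1, 0.5]
gripper_width: 0.0286
finger_force: 29.9
```

Emit:
play_rows --steps '[[[1, 0, 0, -0.01, 0, 0, 0], [1, 0, 0, -0.03, 0, 0, 0], [1, 0, 0, -0.05, 0, 0, 0], [1, 0, 0, -0.07, 0, 0, 0], [1, 0, 0, -0.075, 0, 0, 0], [1, 0, 0, -0.08, 0, 0, 0], [1, 0, 0, -0.08, 0, 0, 0], [1, 0, 0, -0.08, 0, 0, 0]]]'

```text
time_s: 8.75
tool_pos: [0.6395, 0.1242, 0.1019]
tcp_rot: [3.14, -0.0, 1.744]
wrist_force: [0.3, 0.4, 0.1]
gripper_width: 0.029
finger_force: 29.9
```

```bash
python3 - <<'E'
from h import *
s=bot.get_state();save('wrist','w4')
print(s['time_s'],s['tool_pos'],s['tcp_rot'],s['gripper_width'],s['finger_force'],s['wrist_force'])
for n,z in (('lens_center',s['tool_pos'][2]+.004),('turntable',.05),('guard_lip',.07),('guard_hinge',.044)):
  r=bot.spot_point('wrist',n)[:2]
  print(n,[(round(a['score'],2),np.round(a['location']),np.round(atz('wrist',a['location'],z),4)) for a in r])
c=np.array([.639,.124,.05])
print([np.round(proj('wrist',c+.028*np.array([np.cos(a),np.sin(a),0]))) for a in np.arange(0,6.3,1.57)+.175])
E
```

```text
8.75 [0.6394763  0.12416121 0.10193448] [ 3.14042933e+00 -6.96330119e-05  1.74386073e+00] 0.029026496574110428 29.862099587917328 [0.34576307 0.36896796 0.1384965 ]
lens_center [(0.84, array([331., 322.]), array([0.6412, 0.1227, 0.1059]))]
turntable [(0.72, array([325., 268.]), array([0.6385, 0.1223, 0.05  ]))]
guard_lip []
guard_hinge [(0.56, array([155., 264.]), array([0.5531, 0.1077, 0.044 ]))]
[array([384., 265.]), array([327., 210.]), array([270., 265.]), array([327., 317.]), array([384., 265.])]
```

View pics/w4.png

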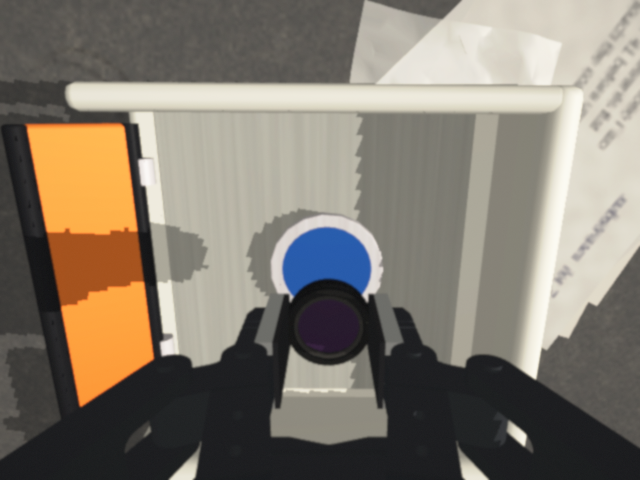

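The disc is centred at (327,268) and the lens at (329,322). They line up within about 1 mm once height is accounted for, so I'll lower gently.

Emit:
play_rows --steps '[[[1, -0.001, -0.001, -0.02, 0, 0, 0], [1, -0.001, -0.001, -0.035, 0, 0, 0], [1, -0.001, -0.001, -0.043, 0, 0, 0], [1, -0.001, -0.001, -0.046, 0, 0, 0], [1, -0.001, -0.001, -0.048, 0, 0, 0], [1, -0.001, -0.001, -0.049, 0, 0, 0], [1, -0.001, -0.001, -0.049, 0, 0, 0], [1, -0.001, -0.001, -0.049, 0, 0, 0]]]'

```text
time_s: 10.0
tool_pos: [0.6382, 0.1231, 0.0526]
tcp_rot: [3.141, -0.0, 1.744]
wrist_force: [-0.4, 0.4, 0.4]
gripper_width: 0.0287
finger_force: 29.9
```

Emit:
play_rows --steps '[[[1, 0, 0, 0, 0, 0, 0], [1, 0, 0, -0.0005, 0, 0, 0], [1, 0, 0, -0.0005, 0, 0, 0], [1, 0, 0, -0.001, 0, 0, 0], [1, 0, 0, -0.001, 0, 0, 0], [1, 0, 0, -0.001, 0, 0, 0], [1, 0, 0, -0.001, 0, 0, 0], [1, 0, 0, -0.001, 0, 0, 0]]]'

```text
time_s: 11.0
tool_pos: [0.6381, 0.1231, 0.0522]
tcp_rot: [3.141, -0.0, 1.744]
wrist_force: [-3.7, -0.0, 9.7]
gripper_width: 0.0286
finger_force: 30.7
```

Contact at about 10 N, so the lens is on the disc. I'll ease off half a millimetre, release gently and lift.

Emit:
play_rows --steps '[[[1, 0, 0, 0.0005, 0, 0, 0], [0.3, 0, 0, 0.0005, 0, 0, 0], [0.25, 0, 0, 0.0005, 0, 0, 0], [0.15, 0, 0, 0.0005, 0, 0, 0], [0.0, 0, 0, 0.0005, 0, 0, 0], [-0.1, 0, 0, 0.0005, 0, 0, 0], [-0.1, 0, 0, 0.003, 0, 0, 0], [-0.1, 0, 0, 0.02, 0, 0, 0]]]'

```text
time_s: 12.0
tool_pos: [0.637, 0.1229, 0.071]
tcp_rot: [-3.139, 0.0, 1.744]
wrist_force: [0.1, 0.2, 0.1]
gripper_width: 0.047
finger_force: 0.0
```

Emit:
play_rows --steps '[[[-0.1, 0, 0, 0.04, 0, 0, 0], [-0.1, 0, 0, 0.08, 0, 0, 0], [-0.1, 0, 0, 0.12, 0, 0, 0], [0.5, 0, 0, 0.15, 0, 0, 0], [1, 0, 0, 0.15, 0, 0, 0], [1, 0, 0, 0.15, 0, 0, 0], [1, 0, 0, 0.15, 0, 0, 0], [1, 0, 0, 0.15, 0, 0, 0]]]'

```text
time_s: 13.0
tool_pos: [0.6375, 0.123, 0.2204]
tcp_rot: [-3.14, 0.0, 1.744]
wrist_force: [-0.6, 0.4, -0.3]
gripper_width: 0.0001
finger_force: 0.0
```

```bash
python3 - <<'E'
from h import *
s=bot.get_state();save('wrist','w5')
print(s['time_s'],s['tool_pos'],s['tcp_rot'],s['gripper_width'])
for n,z in (('lens_center',.055),('turntable',.05),('guard_lip',.07),('guard_hinge',.044),('knob_grip',.117)):
  r=bot.spot_point('wrist',n)[:2]
  print(n,[(round(a['score'],2),np.round(a['location']),np.round(atz('wrist',a['location'],z),4)) for a in r])
E
```

```text
13.0 [0.63748256 0.12296836 0.22040375] [-3.13999560e+00  2.59152205e-04  1.74379419e+00] 9.475905136631767e-05
lens_center [(0.75, array([332., 216.]), array([0.6415, 0.1211, 0.055 ]))]
turntable []
guard_lip [(0.66, array([162., 223.]), array([0.5203, 0.0986, 0.07  ]))]
guard_hinge [(0.95, array([220., 210.]), array([0.5552, 0.108 , 0.044 ]))]
knob_grip []
```

View pics/w5.png

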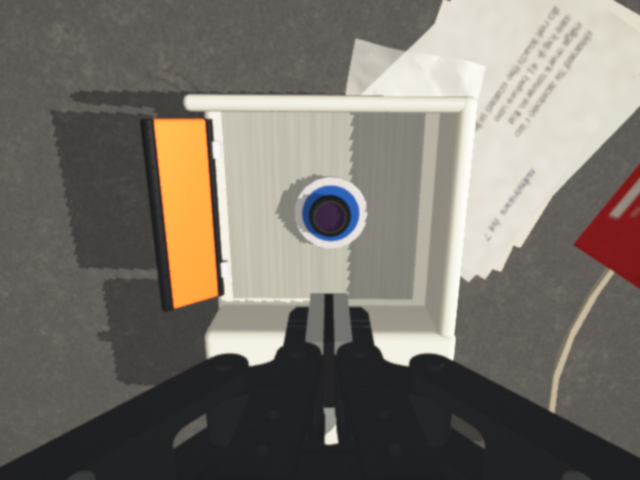

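The lens lies flat at (328,216) on the disc centred at (332,212), so it is within about 2 mm of the middle. Next I take closed fingers out in front of the guard, at a tip height of 54 mm (above the plinth, below the lip).

Emit:
play_rows --steps '[[[1, -0.055, -0.01, 0, 0, 0, 0], [1, -0.11, -0.02, 0, 0, 0, 0], [1, -0.165, -0.03, 0, 0, 0, 0], [1, -0.17, -0.03, -0.04, 0, 0, 0], [1, -0.17, -0.03, -0.09, 0, 0, 0], [1, -0.17, -0.03, -0.14, 0, 0, 0], [1, -0.17, -0.03, -0.167, 0, 0, 0], [1, -0.17, -0.03, -0.167, 0, 0, 0]]]'

```text
time_s: 14.3
tool_pos: [0.4667, 0.0926, 0.053]
tcp_rot: [-3.138, 0.001, 1.744]
wrist_force: [0.2, -1.0, 1.0]
gripper_width: -0.0001
finger_force: 0.0
```

Emit:
play_rows --steps '[[[1, 0.01, 0.002, 0, 0, 0, 0], [1, 0.02, 0.004, 0, 0, 0, 0], [1, 0.028, 0.005, 0, 0, 0, 0], [1, 0.035, 0.006, 0, 0, 0, 0], [1, 0.042, 0.007, 0, 0, 0, 0], [1, 0.048, 0.008, 0, 0, 0, 0], [1, 0.054, 0.0095, 0, 0, 0, 0], [1, 0.058, 0.01, 0, 0, 0, 0]]]'

```text
time_s: 15.3
tool_pos: [0.4986, 0.0985, 0.0498]
tcp_rot: [-3.086, -0.004, 1.744]
wrist_force: [-65.6, -9.6, 45.8]
gripper_width: 0.0002
finger_force: 35.1
```

```bash
python3 - <<'E'
from h import *
s=bot.get_state();save('wrist','w6')
print(s['time_s'],s['tool_pos'],s['tcp_rot'],s['wrist_force'])
for n,z in (('guard_lip',.088),('guard_hinge',.044)):
  r=bot.spot_point('wrist',n)[:2]
  print(n,[(round(a['score'],2),np.round(a['location']),np.round(atz('wrist',a['location'],z),4)) for a in r])
E
```

```text
15.3 [0.49864636 0.09852588 0.04981516] [-3.08625482 -0.00377553  1.74352535] [-65.56972641  -9.63129667  45.77421902]
guard_lip [(0.79, array([379., 348.]), array([0.5134, 0.1097, 0.088 ]))]
guard_hinge [(0.65, array([473., 311.]), array([0.5532, 0.1074, 0.044 ]))]
```

View pics/w6.png

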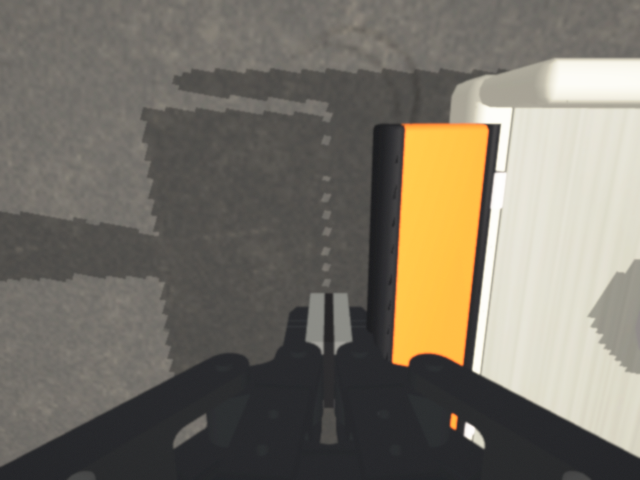

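The horizontal push jammed by friction: the guard leans at about 0.93 rad, the strip at (385,240) touches the finger, and the force is 66 N. I'll back off and carry the lip up along its arc instead.

Emit:
play_rows --steps '[[[1, -0.012, -0.002, 0, 0, 0, 0], [1, -0.024, -0.004, 0, 0, 0, 0], [1, -0.03, -0.005, 0, 0, 0, 0], [1, -0.03, -0.005, 0, 0, 0, 0], [1, -0.03, -0.005, 0, 0, 0, 0], [1, -0.03, -0.005, 0, 0, 0, 0], [1, -0.03, -0.005, 0, 0, 0, 0], [1, -0.03, -0.005, 0, 0, 0, 0]]]'

```text
time_s: 16.45
tool_pos: [0.4961, 0.0981, 0.0543]
tcp_rot: [3.142, 0.0, 1.744]
wrist_force: [0.1, -0.1, -0.3]
gripper_width: -0.0002
finger_force: 0.0
```

Emit:
play_rows --steps '[[[1, 0.002, 0, 0.001, 0, 0, 0], [1, 0.004, 0.001, 0.004, 0, 0, 0], [1, 0.006, 0.001, 0.007, 0, 0, 0], [1, 0.008, 0.001, 0.0095, 0, 0, 0], [1, 0.01, 0.002, 0.0115, 0, 0, 0], [1, 0.01, 0.002, 0.0115, 0, 0, 0], [1, 0.01, 0.002, 0.0115, 0, 0, 0], [1, 0.01, 0.002, 0.0115, 0, 0, 0]]]'

```text
time_s: 17.45
tool_pos: [0.5059, 0.0999, 0.0658]
tcp_rot: [-3.142, 0.0, 1.744]
wrist_force: [-2.0, -1.7, 1.4]
gripper_width: 0.0001
finger_force: 1.3
```

```bash
python3 - <<'E'
from h import *
s=bot.get_state();save('wrist','w7')
print(s['time_s'],s['tool_pos'],s['tcp_rot'],s['wrist_force'])
E
```

```text
17.45 [0.50593763 0.09993963 0.06577141] [-3.14152217e+00  1.21827287e-04  1.74370315e+00] [-2.00985408 -1.72628005  1.3530251 ]
```

View pics/w7.png

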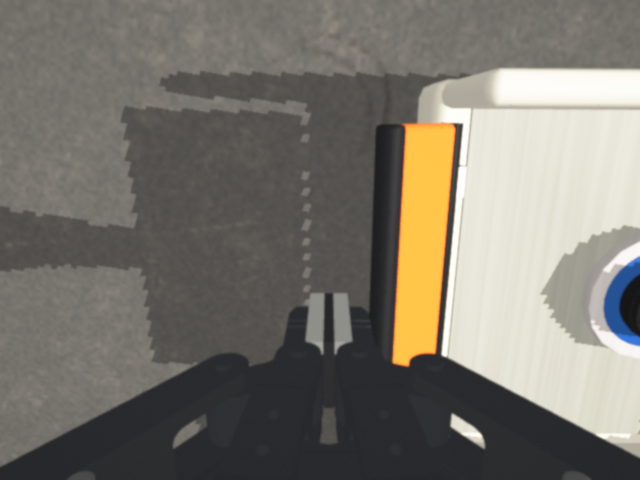

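The guard is rising: the orange face is narrower and the force is only 2–3 N. I'll continue the arc.

Emit:
play_rows --steps '[[[1, 0.003, 0.0005, 0.003, 0, 0, 0], [1, 0.006, 0.001, 0.0055, 0, 0, 0], [1, 0.009, 0.0015, 0.0075, 0, 0, 0], [1, 0.012, 0.002, 0.009, 0, 0, 0], [1, 0.015, 0.0025, 0.01, 0, 0, 0], [1, 0.018, 0.003, 0.0105, 0, 0, 0], [1, 0.021, 0.0035, 0.011, 0, 0, 0], [1, 0.024, 0.004, 0.0115, 0, 0, 0]]]'

```text
time_s: 18.5
tool_pos: [0.5303, 0.1042, 0.0773]
tcp_rot: [3.141, -0.0, 1.744]
wrist_force: [-1.2, 0.1, -0.0]
gripper_width: 0.0
finger_force: 0.7
```

Emit:
play_rows --steps '[[[1, 0.001, 0, 0, 0, 0, 0], [1, 0.002, 0, 0, 0, 0, 0], [1, 0.003, 0.0005, 0, 0, 0, 0], [1, 0.004, 0.0005, 0, 0, 0, 0], [1, 0.005, 0.001, 0, 0, 0, 0], [1, 0.005, 0.001, 0, 0, 0, 0], [1, 0.005, 0.001, 0, 0, 0, 0], [1, 0.005, 0.001, 0, 0, 0, 0]]]'

```text
time_s: 19.5
tool_pos: [0.5351, 0.1051, 0.0773]
tcp_rot: [3.141, 0.0, 1.744]
wrist_force: [0.1, -0.1, -1.0]
gripper_width: -0.0002
finger_force: 0.1
```

Emit:
play_rows --steps '[[[1, 0.001, 0, 0, 0, 0, 0], [1, 0.001, 0, 0, 0, 0, 0], [1, 0.002, 0, 0, 0, 0, 0], [1, 0.002, 0, 0, 0, 0, 0], [1, 0.003, 0.0005, 0, 0, 0, 0], [1, 0.003, 0.0005, 0, 0, 0, 0], [1, 0.003, 0.0005, 0, 0, 0, 0], [1, 0.003, 0.0005, 0, 0, 0, 0]]]'

```text
time_s: 20.5
tool_pos: [0.5355, 0.1051, 0.0768]
tcp_rot: [-3.137, -0.0, 1.744]
wrist_force: [-8.6, -1.9, 6.4]
gripper_width: 0.0003
finger_force: 4.3
```

Emit:
play_rows --steps '[[[1, 0.001, 0, 0, 0, 0, 0], [1, 0.001, 0, 0, 0, 0, 0], [1, 0.002, 0, 0, 0, 0, 0], [1, 0.002, 0, 0, 0, 0, 0], [1, 0.003, 0.0005, 0, 0, 0, 0], [1, 0.003, 0.0005, 0, 0, 0, 0], [1, 0.003, 0.0005, 0, 0, 0, 0], [1, 0.003, 0.0005, 0, 0, 0, 0]]]'

```text
time_s: 21.5
tool_pos: [0.5358, 0.1051, 0.0764]
tcp_rot: [-3.131, -0.001, 1.744]
wrist_force: [-15.8, -2.5, 11.9]
gripper_width: -0.0001
finger_force: 7.8
```

It stalls firmly exactly where shut was expected, so the guard is against its stop. I'll back off, rise, and turn the gripper for the knob.

Emit:
play_rows --steps '[[[1, -0.015, -0.003, 0, 0, 0, 0], [1, -0.03, -0.005, 0, 0, 0, 0], [1, -0.03, -0.005, 0.03, 0, 0, 0], [1, -0.03, -0.005, 0.08, 0, 0, 0], [1, -0.03, -0.005, 0.13, 0, 0, 0.15], [0.5, -0.03, -0.005, 0.16, 0, 0, 0.3], [0.1, -0.01, -0.03, 0.16, 0, 0, 0.47], [0.1, 0.02, -0.06, 0.16, 0, 0, 0.65]]]'

```text
time_s: 22.5
tool_pos: [0.5622, 0.0466, 0.2383]
tcp_rot: [3.139, 0.001, 2.402]
wrist_force: [0.3, 0.2, -0.4]
gripper_width: 0.0384
finger_force: 0.0
```

Emit:
play_rows --steps '[[[0.1, 0.03, -0.03, 0, 0, 0, 0.18], [0.1, 0.06, -0.06, 0, 0, 0, 0.36], [0.1, 0.074, -0.068, 0, 0, 0, 0.54], [0.1, 0.074, -0.068, 0, 0, 0, 0.72], [0.1, 0.074, -0.068, 0, 0, 0, 0.9], [0.1, 0.074, -0.068, 0, 0, 0, 0.921], [0.1, 0.074, -0.068, 0, 0, 0, 0.921], [0.1, 0.074, -0.068, 0, 0, 0, 0.921]]]'

```text
time_s: 23.5
tool_pos: [0.6351, -0.0219, 0.2373]
tcp_rot: [-3.141, 0.0, -2.97]
wrist_force: [-0.7, -0.4, 0.5]
gripper_width: 0.0386
finger_force: 0.0
```

```bash
python3 - <<'E'
from h import *
s=bot.get_state();save('wrist','w8')
print(s['time_s'],s['q'],s['tool_pos'],s['tcp_rot'],s['gripper_width'])
for n,z in (('knob_grip',.117),('knob_grip',.131),('guard_lip',.0905),('guard_hinge',.044),('lens_center',.055)):
  r=bot.spot_point('wrist',n)[:2]
  print(n,[(round(a['score'],2),np.round(a['location']),np.round(atz('wrist',a['location'],z),4)) for a in r])
E
```

```text
23.5 [-0.13686622  0.50657742  0.1428458   1.58078723 -0.07912026  1.05958519
  1.76919028] [ 0.6350815  -0.02185487  0.23734   ] [-3.14140603e+00  2.85474492e-04 -2.97018634e+00] 0.03857640455396677
knob_grip [(0.68, array([327., 235.]), array([ 0.6395, -0.0225,  0.117 ]))]
knob_grip [(0.68, array([327., 235.]), array([ 0.6355, -0.0232,  0.131 ]))]
guard_lip [(0.83, array([545., 135.]), array([0.5528, 0.1108, 0.0905]))]
guard_hinge [(0.56, array([514., 133.]), array([0.5538, 0.1094, 0.044 ]))]
lens_center [(0.9, array([506., 242.]), array([0.6379, 0.1235, 0.055 ]))]
```

View pics/w8.png

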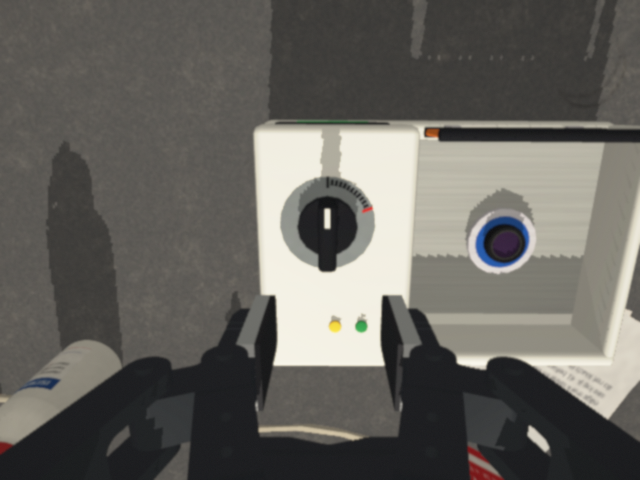

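The guard strip lies along the hinge line at (545,135), so it is shut. The lens is central at (506,242). The knob is at home with its foot at (327,226), and the red stop mark is clockwise of it. I'll descend and grip the knob.

Emit:
play_rows --steps '[[[0.1, 0.003, 0, -0.05, 0, 0, 0], [0.1, 0.003, 0, -0.09, 0, 0, 0], [0.1, 0.003, 0, -0.12, 0, 0, 0], [0.1, 0.003, 0, -0.131, 0, 0, 0], [0.1, 0.003, 0, -0.131, 0, 0, 0], [0.4, 0.003, 0, -0.131, 0, 0, 0], [0.6, 0.003, 0, -0.131, 0, 0, 0], [0.65, 0.003, 0, -0.131, 0, 0, 0]]]' --grip_force 60

```text
time_s: 24.8
tool_pos: [0.6384, -0.0219, 0.1071]
tcp_rot: [-3.141, 0.001, -2.968]
wrist_force: [0.5, 0.8, -0.4]
gripper_width: 0.0149
finger_force: 0.0
```

Emit:
play_rows --steps '[[[1, 0, 0, 0, 0, 0, 0], [1, 0, 0, 0, 0, 0, 0], [1, 0, 0, 0, 0, 0, 0], [1, 0, 0, 0, 0, 0, 0], [1, 0, 0, 0, 0, 0, -0.1], [1, 0, 0, 0, 0, 0, -0.2], [1, 0, 0, 0, 0, 0, -0.3], [1, 0, 0, 0, 0, 0, -0.4]]]'

```text
time_s: 25.8
tool_pos: [0.6385, -0.0225, 0.1071]
tcp_rot: [-3.141, 0.001, 2.912]
wrist_force: [-1.2, -1.0, 4.8]
gripper_width: 0.0107
finger_force: 59.2
```

```bash
python3 - <<'E'
from h import *
s=bot.get_state();print(s['time_s'],s['tool_pos'],s['tcp_rot'],s['gripper_width'],s['wrist_force'],s['wrist_torque'],s['finger_force'])
E
```

```text
25.8 [ 0.63845051 -0.02245397  0.10712815] [-3.14133287e+00  1.19067318e-03  2.91159743e+00] 0.010732766176288558 [-1.21989322 -1.04684921  4.79467432] [-0.25691764  0.29392328  0.12032607] 59.21360671520233
```

Emit:
play_rows --steps '[[[1, 0, 0, 0, 0, 0, -0.12], [1, 0, 0, 0, 0, 0, -0.24], [1, 0, 0, 0, 0, 0, -0.36], [1, 0, 0, 0, 0, 0, -0.48], [1, 0, 0, 0, 0, 0, -0.6], [1, 0, 0, 0, 0, 0, -0.7], [1, 0, 0, 0, 0, 0, -0.77], [1, 0, 0, 0, 0, 0, -0.8]]]'

```text
time_s: 26.8
tool_pos: [0.6382, -0.0228, 0.1071]
tcp_rot: [-3.142, 0.001, 2.114]
wrist_force: [-1.8, -1.5, 6.6]
gripper_width: 0.0108
finger_force: 59.4
```

Emit:
play_rows --steps '[[[1, 0, 0, 0, 0, 0, -0.02], [1, 0, 0, 0, 0, 0, -0.04], [1, 0, 0, 0, 0, 0, -0.06], [1, 0, 0, 0, 0, 0, -0.06], [1, 0, 0, 0, 0, 0, -0.06], [1, 0, 0, 0, 0, 0, -0.06], [1, 0, 0, 0, 0, 0, -0.06], [1, 0, 0, 0, 0, 0, -0.06]]]'

```text
time_s: 27.8
tool_pos: [0.6382, -0.0228, 0.1072]
tcp_rot: [-3.141, 0.002, 2.058]
wrist_force: [-2.4, -2.3, 6.8]
gripper_width: 0.011
finger_force: 65.1
```

```bash
python3 - <<'E'
from h import *
s=bot.get_state();print(s['time_s'],s['tool_pos'],s['tcp_rot'],s['gripper_width'],s['wrist_force'],s['wrist_torque'],s['finger_force'])
E
```

```text
27.8 [ 0.63823029 -0.02283722  0.10715173] [-3.14121710e+00  1.74425154e-03  2.05800713e+00] 0.01095247253400464 [-2.40451203 -2.29913551  6.84726517] [-0.54845681  0.45952581  1.22050135] 65.10933995246887
```

The 1.22 N·m moment is well above the spring's 0.20 N·m, so the knob is at its stop. I'll turn it back and release just short of home.

Emit:
play_rows --steps '[[[1, 0, 0, 0, 0, 0, 0.16], [1, 0, 0, 0, 0, 0, 0.32], [1, 0, 0, 0, 0, 0, 0.48], [1, 0, 0, 0, 0, 0, 0.64], [1, 0, 0, 0, 0, 0, 0.8], [1, 0, 0, 0, 0, 0, 0.96], [1, 0, 0, 0, 0, 0, 1.1], [1, 0, 0, 0, 0, 0, 1.2]]]'

```text
time_s: 28.8
tool_pos: [0.6385, -0.0222, 0.1071]
tcp_rot: [-3.141, 0.001, -3.025]
wrist_force: [-2.0, -0.7, 6.2]
gripper_width: 0.0112
finger_force: 59.2
```

Emit:
play_rows --steps '[[[0.6, 0, 0, 0, 0, 0, 0.03], [0.3, 0, 0, 0, 0, 0, 0.05], [0.1, 0, 0, 0, 0, 0, 0.05], [0.1, 0, 0, 0, 0, 0, 0.05], [0.1, 0, 0, 0.02, 0, 0, 0.05], [0.1, 0, 0, 0.06, 0, 0, 0.05], [0.1, 0, 0, 0.11, 0, 0, 0.05], [0.1, 0, 0, 0.13, 0, 0, 0.05]]]'

```text
time_s: 29.8
tool_pos: [0.6399, -0.0221, 0.2414]
tcp_rot: [-3.141, 0.006, -2.979]
wrist_force: [0.4, -0.8, -0.0]
gripper_width: 0.0382
finger_force: 0.0
```

Emit:
play_rows --steps '[[[0.1, 0, 0, 0.01, 0, 0, 0], [0.1, 0, 0, 0.01, 0, 0, 0], [0.1, 0, 0, 0.01, 0, 0, 0], [0.1, 0, 0, 0.01, 0, 0, 0], [0.1, 0, 0, 0.01, 0, 0, 0], [0.1, 0, 0, 0.01, 0, 0, 0], [0.1, 0, 0, 0.01, 0, 0, 0], [0.1, 0, 0, 0.01, 0, 0, 0]]]'

```text
time_s: 30.8
tool_pos: [0.638, -0.0219, 0.2463]
tcp_rot: [-3.142, 0.0, -2.978]
wrist_force: [-0.7, 0.7, -0.4]
gripper_width: 0.0384
finger_force: 0.0
```

```bash
python3 - <<'E'
from h import *
s=bot.get_state();save('wrist','w9');print(s['time_s'],s['tool_pos'],s['wrist_force'])
for n,z in (('guard_lip',.0905),('lens_center',.055),('knob_grip',.117)):
  r=bot.spot_point('wrist',n)[:1]
  print(n,[(round(a['score'],2),np.round(a['location']),np.round(atz('wrist',a['location'],z),4)) for a in r])
E
```

```text
30.8 [ 0.63797839 -0.02193441  0.24628989] [-0.72541447  0.66115822 -0.41300348]
guard_lip [(0.91, array([538., 129.]), array([0.5536, 0.1095, 0.0905]))]
lens_center [(0.94, array([504., 233.]), array([0.6369, 0.1244, 0.055 ]))]
knob_grip [(0.93, array([332., 227.]), array([ 0.6389, -0.0198,  0.117 ]))]
```

View pics/w9.png

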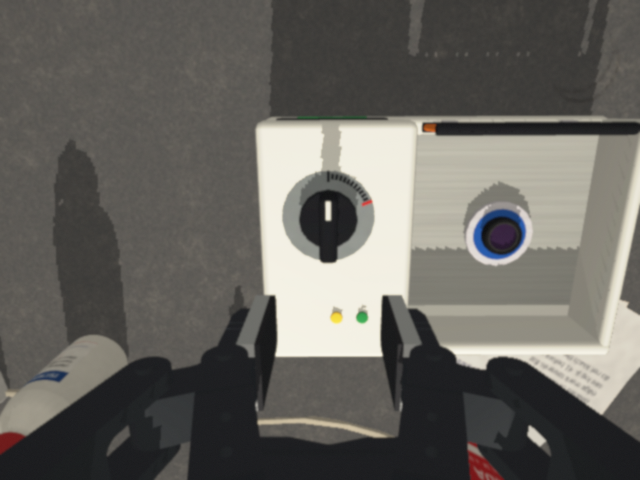

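The knob is back home (bar upright at x=328), the guard is shut (538,129), the lens is central on the disc (502,235), and the robot is clear of everything.

```bash
python3 -c "
from rig import bot
print(bot.close_job())"
```

```text
the job is handed in; nothing more can be done
None
```

The job is handed in at about 31 s: the lens ring is flat on the turntable about 2 mm from centre, the guard is shut, and the knob was then twisted to its stop and is back home; one jammed push on the guard reached about 80 N at the wrist (limit 120 N) before I backed off, and I did not re-check the bystanders at the end.

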